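# Clamp and print: keys of a bench lens printer

### The job

A lens is in the nest of the bench printer, so run one print from its control box: press the square key (clamp) fully in and let it come back up, then press the big mushroom button (print) fully in and let it come back up. One key at a time, and leave the small round key (reset) alone.

Things in the scene. Friction and masses are not known exactly. Their poses are not given: they have to be found in the camera images.
- square_key_top (a point): Clamp key: square grey plastic cap, 36 x 36 mm, in a flat square black bezel 48 x 48 x 8 mm. Unpressed, its top face is 20 mm above the control box (70 mm above the table). Point: centre of the cap's flat top face, goes down with it, z up. Sprung: 7 mm straight down, gives from 1.5 N, fully in at 5 N, comes back up when let go.
- mushroom_top (a point): Print button: the big round one, grey mushroom head 48 mm across and 11 mm thick on a stem over a black collar 36 mm across. Unpressed, its top face is 30 mm above the control box (80 mm above the table). Point: centre of the cap's flat top face, goes down with it, z up. Sprung: 7 mm straight down, gives from 1.5 N, fully in at 5 N, comes back up when let go.
- small_key_top (a point): Reset key, to be left alone: small round grey cap 22 mm across in a round black bezel 34 mm across. Unpressed, its top face is 17 mm above the control box (67 mm above the table). Point: centre of the cap's flat top face, goes down with it, z up. Sprung: 7 mm straight down, gives from 1.5 N, fully in at 5 N, comes back up when let go.
- panel: Fixed control box, white, bare aluminium top 120 x 290 mm, level, 50 mm high; origin: centre of its underside, y along its length. The three keys stand in a row on its long midline at y = -85, 0 and 85 mm, in any order. A nest with a lens, an ink jar (75 mm high), a tray of lenses and a screwdriver lie round it, 80 mm or more from any key's centre.

How it is judged:
On the way, in this order (a step that is already met when the one before it is completed fails the run):
1. the square key is pressed in (5 mm or more), the mushroom button up (distance of square_key_top from where it was at the start of the episode above 0.005 m and distance of mushroom_top from where it was at the start of the episode below 0.002 m), for 0.1 s.
2. the square key is let go and all the keys are up (distance of each of square_key_top, mushroom_top, small_key_top from where it was at the start of the episode below 0.002 m), for 0.1 s.
3. the mushroom button is pressed in (5 mm or more), the square key up (distance of mushroom_top from where it was at the start of the episode above 0.005 m and distance of square_key_top from where it was at the start of the episode below 0.002 m), for 0.1 s.
At the end, for the whole second after the job is handed in: After the square key and then the mushroom button have been pressed, all three keys are let go and back up to within 2 mm of where they began (all of step 2); the robot touches nothing.
It fails at once if the small round key is pressed (more than 3 mm) (distance of small_key_top from where it was at the start of the episode above 0.003 m).
It fails at once if the square key and the mushroom button are down together (each more than 3 mm) (distance of each of square_key_top, mushroom_top from where it was at the start of the episode above 0.003 m).
It also fails if it takes over 32 s, if anything falls off the work surface, if the arm or the gripper's body presses on something with over 40 N, if the wrist force passes 120 N, or if a joint passes its speed limit or range.

### The arm

A 7-joint arm with a two-finger parallel gripper is mounted at the origin on the work surface. World frame = base frame: x ahead of the robot, y to its left, z up, the work surface at z = 0. Lengths are in m, angles in rad, forces in N, time in s.
With the tool pointing down it reaches from about 0.4 to 0.9 m from the base axis. Payload 5.5 kg.
Tool frame: the origin (TCP) lies at the very end of the fingers, on their centre line; the grasp point (between the pads) lies 19 mm behind it; z points along the fingers, y is the direction in which the jaws open and shut (so a half turn about z gives the same grasp; the last joint's range is limited). The gripper opens to 85 mm and grips with 20 to 120 N. Pads are 22 mm wide; open, the fingers measure 114 mm over their backs; the gripper's body (76 mm by 85 mm) begins 54 mm behind the grasp point. The pads swing forward as they close: fully open they stand 13 mm farther back than shut.
Start: joints at [1.433, 0.501, -0.427, 1.55, 0.221, 1.138, -0.21], TCP at [0.254, -0.598, 0.195] pointing down, gripper open.
Joint ranges: [-2.88, 2.88], [-0.31, 2.03], [-1.54, 1.56], [0.2, 2.42], [-1.41, 4.55], [0.19, 2.02], [-2.57, 2.57]. Speed limits (rad/s): [2.57, 2.57, 3.14, 3.14, 3.14, 3.14, 3.14].

### API

Orientations are given as a unit quaternion [w, x, y, z].
In Python, from station import env, cams gives the robot as it stands.
- The arm moves only by the tool move_arm, never from a script. Its argument "moves" is a list of rows, each a list of 7 numbers: the closure, from 0 (fully open) to 1 (shut), then the shift along the tool's x, y, z in cm, then the turn, a rotation vector about the tool's x, y, z in degrees. A call has 1 to 10 rows; each row shifts and turns the commanded pose from where the row before left it, along the tool's axes as they then stand; what a row does not reach is not made up. A row lasts 1/12 s, in which the tool goes at most 41.7 mm and 7.16 degrees, less where a joint would pass 70% of its speed; a pose out of reach is approached as far as the arm can. A call with a gripper value outside its range is refused whole. The fingers move at their own pace and stop on an object; "newtons" is the grip in N (left out, the last holds). Time passes only in rows, so rows that do not move let the fingers close. It gives the time, the measured TCP pose, the force and the opening at its end, in the units of the state.
- env.state(): the state, without advancing time (a new reading comes with each control period).
- cams.read_camera(name): name is "scene" or "side" or "wrist"; returns a dict with "color" (480x640x3 uint8, red, green, blue), "fx", "fy", "cx", "cy" (pixels), "R" (3x3) and "t" (3): a world point X has camera coordinates R X + t. Camera axes: x right, y down, z forward; pixel columns grow to the right and rows downward; lengths in m; the calibration is good to about 2 mm. A picture is of the moment at which its call begins. There is no depth.
- env.hand_in(): hands the job in, once; it reports no verdict.
The state is a dict: "t": time; "q": joint angles; "qvel": joint speeds; "joint_efforts": joint torques, N m; "position": TCP position; "ee_rot": TCP orientation; "contact_force": force on the tool from outside, world axes, zero at the start; "moment": the same for the moment, N m; "width": finger opening in m.
Only numpy, scipy, OpenCV 4.12 (cv2) and the standard library are available. Lean on these libraries where they do the work, as an engineer would, in place of code of your own. Each camera call takes 0.05 s, during which the arm holds its last target. There are 200 camera calls.

## Working session

There is one attempt and no reset: what is moved stays moved. The work goes in short steps, Python scripts to look and compute and a tool call to move; the robot and the scene stay as the last step left them, time stands still between calls to the robot, and variables do not carry over. Pictures are saved under pics/ and viewed, about 8 in all and at most 12, crops included, and the job is handed in when it is done.

Besides the shell and the picture viewer there is one more tool, called after ">>>" as a command line: name --pt "numbers of a row" for each row, then --argument value for the rest. move_arm: Moves the arm, as the interface text tells. Its arguments: {"type":"object","properties":{"moves":{"type":"array","items":{"type":"array","items":{"type":"number"}}},"newtons":{"type":"number"}},"required":["moves"]}

```bash
mkdir -p pics; python3 - <<'E'
from station import env,cams
import cv2,pickle
d={}
for n in("scene","side"):
    c=cams.read_camera(n); d[n]=c
    cv2.imwrite(f"pics/{n}0.png",c["color"][:,:,::-1])
pickle.dump(d,open("c.pkl","wb"))
s=env.state();print(s["t"],s["position"],s["ee_rot"],s["width"],s["contact_force"])
E
```

```text
0.1 [ 0.25328681 -0.59788058  0.19356039] [-8.71756436e-04  9.79984688e-01  1.99070916e-01 -1.48283989e-04] 0.08514299938255959 [ 1.01781594 -0.4374556   0.55693409]
```

View pics/scene0.png

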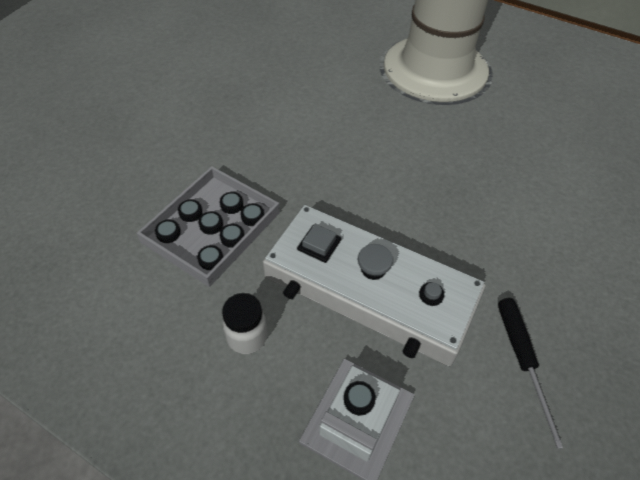

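View pics/side0.png

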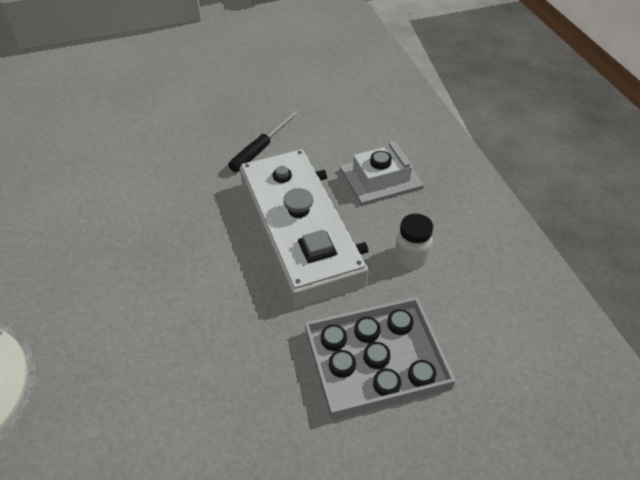

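Scene view: square cap at about (320,237), mushroom (376,258), small key (433,288). Side view: square (317,242), mushroom (299,200), small key (282,172). The arm is not in either view.

```bash
python3 - <<'E'
import pickle,numpy as np
from scipy.spatial.transform import Rotation as Ro
d=pickle.load(open("c.pkl","rb"))
px={"scene":dict(sq=(320,237,.07),mu=(376,258,.08),sm=(433,288,.067),c1=(307,209,.05),c2=(483,282,.05),c3=(453,340,.05),c4=(272,256,.05)),
"side":dict(sq=(317,241,.07),mu=(299,200,.08),sm=(282,172,.067))}
for n in px:
    c=d[n];R=np.array(c["R"]);t=np.array(c["t"]);C=-R.T@t
    print(n,C.round(2))
    for k,(u,v,z) in px[n].items():
        r=R.T@[(u-c["cx"])/c["fx"],(v-c["cy"])/c["fy"],1]
        print(k,(C+r*(z-C[2])/r[2]).round(4))
q=[-8.7e-4,.979985,.199071,-1.5e-4]
print(Ro.from_quat(q,scalar_first=True).as_matrix().round(4))
E
```

```text
scene [0.92 0.27 0.66]
sq [0.5431 0.0494 0.07  ]
mu [0.54   0.1346 0.08  ]
sm [0.5341 0.2173 0.067 ]
c1 [ 0.4956 -0.0017  0.05  ]
c2 [0.4781 0.2702 0.05  ]
c3 [0.5801 0.2685 0.05  ]
c4 [0.5942 0.002  0.05  ]
side [ 0.37 -0.52  0.75]
sq [0.5432 0.0465 0.07  ]
mu [0.5395 0.1276 0.08  ]
sm [0.5344 0.2117 0.067 ]
[[ 9.207e-01  3.902e-01 -6.000e-04]
 [ 3.902e-01 -9.207e-01  1.600e-03]
 [ 1.000e-04 -1.800e-03 -1.000e+00]]
```

>>> move_arm --pt "1 2.5 -2.3 0 0 0 0" --pt "1 2.8 -2.6 0 0 0 0" --pt "1 2.8 -2.6 0 0 0 0" --pt "1 2.8 -2.6 0 0 0 0" --pt "1 2.8 -2.6 0 0 0 0" --pt "1 2.8 -2.6 0 0 0 0" --pt "1 2.8 -2.6 0 0 0 0" --pt "1 2.8 -2.6 0 0 0 0" --pt "1 2.8 -2.6 0 0 0 0" --pt "1 0 0 0 0 0 0" --newtons 40

```text
t: 0.93
position: [0.3963, -0.2803, 0.1948]
ee_rot: [-0.001, 0.979, 0.204, 0.001]
contact_force: [0.9, 0.5, -0.3]
width: 0.0002
```

>>> move_arm --pt "1 2.8 -2.6 0 0 0 0" --pt "1 2.8 -2.6 0 0 0 0" --pt "1 2.8 -2.6 0 0 0 0" --pt "1 2.8 -2.6 0 0 0 0" --pt "1 2.8 -2.6 0 0 0 0" --pt "1 2.8 -2.6 0 0 0 0" --pt "1 2.8 -2.6 0 0 0 0" --pt "1 2.8 -2.6 1 0 0 0" --pt "1 2.8 -2.6 2 0 0 0" --pt "1 0 0 1 0 0 0"

```text
t: 1.77
position: [0.5344, 0.0334, 0.1544]
ee_rot: [-0.003, 0.979, 0.204, 0.001]
contact_force: [0.5, 0.1, 1.0]
width: -0.0
```

```bash
python3 - <<'E'
from station import env,cams
import cv2,numpy as np
ims=[cams.read_camera(n)["color"] for n in("scene","side")]
a=[cv2.resize(i[120:330,200:500] if k==0 else i[100:310,170:470],None,fx=1.9,fy=1.4) for k,i in enumerate(ims)]
a=[cv2.resize(i[120:330,200:500] if k==0 else i[100:310,170:470],(400,280)) for k,i in enumerate(ims)]
cv2.imwrite("pics/b.png",np.hstack(a)[:,:,::-1])
s=env.state();print(s["t"],s["position"],s["ee_rot"],s["contact_force"])
E
```

```text
1.8667 [0.53115673 0.02599657 0.1529458 ] [-0.00105948  0.97951529  0.2013557  -0.00213609] [-0.56379636 -1.60247584 -0.44566519]
```

View pics/b.png

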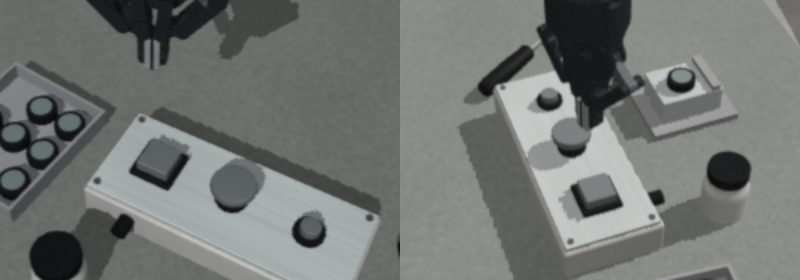

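The fingers show above and short of the square key: scene tip at about (314,169), side tip at about (308,194). I'll check that against the projected TCP.

```bash
cat > chk.py <<'E'
from station import env
import pickle,numpy as np
from scipy.spatial.transform import Rotation as Ro
d=pickle.load(open("c.pkl","rb"));s=env.state()
P=np.array(s["position"]);T=Ro.from_quat(s["ee_rot"],scalar_first=True).as_matrix()
for n in d:
    c=d[n];p=np.array(c["R"])@P+c["t"];print(n,c["fx"]*p[0]/p[2]+c["cx"],c["fy"]*p[1]/p[2]+c["cy"])
print(s["t"],P,s["contact_force"],"tilt",T[:,2])
for k,g in dict(sq=(.543,.048,.09),mu=(.540,.132,.10)).items():print(k,(T.T@(np.array(g)-P)*100).round(2))
E
python3 chk.py
```

```text
scene 310.52843533993007 184.79593676231525
side 312.6105923471215 214.14279147003498
1.8667 [0.53115673 0.02599657 0.1529458 ] [-0.56379636 -1.60247584 -0.44566519] tilt [-0.00461133  0.00121533 -0.99998863]
sq [ 1.98 -1.54  6.29]
mu [ 5.01 -9.38  5.3 ]
```

>>> move_arm --pt "1 0 0 0 0 0 0" --pt "1 0 0 0 0 0 0"

```text
t: 2.03
position: [0.5329, 0.0222, 0.1554]
ee_rot: [0.0, 0.98, 0.198, -0.0]
contact_force: [-0.5, -1.1, -0.2]
width: -0.0002
```

```bash
python3 chk.py; python3 - <<'E'
from station import env,cams
import cv2,numpy as np
a=[]
for n,(u,v) in dict(scene=(312,180),side=(312,205)).items():
    i=cams.read_camera(n)["color"]
    a.append(cv2.resize(i[v-60:v+60,u-40:u+40],(400,600),interpolation=cv2.INTER_CUBIC))
cv2.imwrite("pics/d.png",np.hstack(a)[:,:,::-1])
E
```

```text
scene 307.334088374632 183.1745740592779
side 314.6360542385373 214.5234710391393
2.0333 [0.53289014 0.02220572 0.15544313] [-0.46548286 -1.13194786 -0.23276888] tilt [-1.40007884e-04 -8.63901422e-04 -9.99999617e-01]
sq [ 1.94 -1.99  6.54]
mu [ 4.92 -9.85  5.53]
```

View pics/d.png

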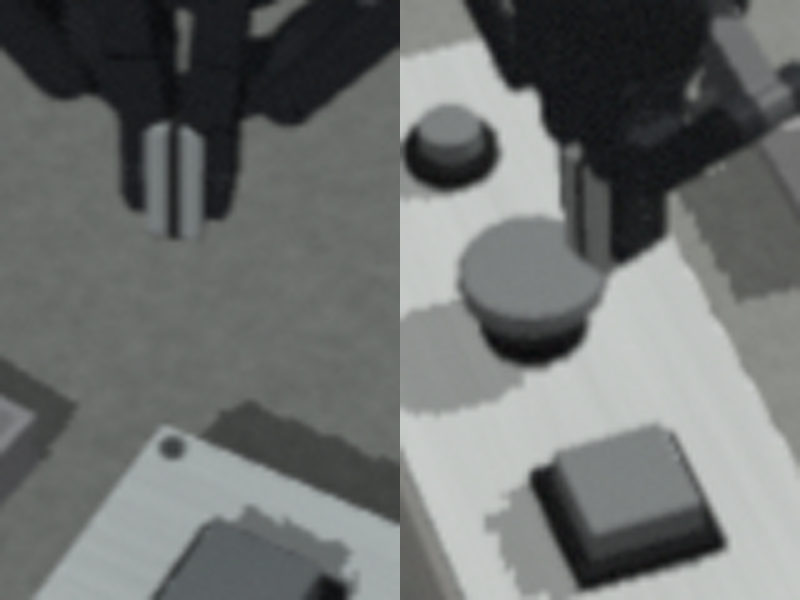

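```bash
python3 - <<'E'
import pickle,numpy as np,cv2
d=pickle.load(open("c.pkl","rb"))
Pm=[np.array([[c["fx"],0,c["cx"]],[0,c["fy"],c["cy"]],[0,0,1]])@np.c_[c["R"],c["t"]] for c in(d["scene"],d["side"])]
for k,a,b in[("sq",(320,237),(317,241)),("mu",(376,258),(299,200)),("sm",(433,288),(282,172)),("tip",(307,167.5),(313,197.5))]:
    X=cv2.triangulatePoints(*Pm,np.array(a,float),np.array(b,float)).ravel();print(k,X[:3]/X[3])
E
```

```text
sq [0.54304716 0.04834382 0.06846992]
mu [0.53943843 0.13270611 0.07618446]
sm [0.53418816 0.21612279 0.06420569]
tip [0.53271495 0.02352609 0.18602369]
```

The triangulated tip is about 30 mm higher (z 0.186) than the reported TCP (0.155). x and y agree, and the keys triangulate at their stated heights. So I won't trust the reported z, and will come down in steps watching the force.

>>> move_arm --pt "1 1.0 -1.0 1 0 0 0" --pt "1 1.0 -0.9 1 0 0 0" --pt "1 0 0 1.5 0 0 0" --pt "1 0 0 1.5 0 0 0" --pt "1 0 0 1 0 0 0" --pt "1 0 0 0 0 0 0" --pt "1 0 0 0 0 0 0"

```text
t: 2.72
position: [0.5439, 0.0484, 0.0953]
ee_rot: [0.0, 0.98, 0.198, -0.0]
contact_force: [-0.4, 0.4, 0.8]
width: 0.0003
```

```bash
cat > look.py <<'E'
from station import env,cams
import cv2,numpy as np,sys
a=[]
for n,(u,v) in dict(scene=(345,230),side=(312,210)).items():
    i=cams.read_camera(n)["color"]
    a.append(cv2.resize(i[v-75:v+75,u-50:u+50],(400,600),interpolation=cv2.INTER_CUBIC))
cv2.imwrite(sys.argv[1],np.hstack(a)[:,:,::-1])
E
python3 look.py pics/e.png; python3 chk.py
```

```text
scene 319.4501737811678 226.11656085701122
side 317.36169290563197 227.8561146272834
2.8167 [0.54473348 0.04889997 0.09619814] [ 0.40642491  0.8576065  -0.39919191] tilt [ 1.57926441e-03 -4.75594777e-05 -9.99998752e-01]
sq [-0.2   0.01  0.62]
mu [ 2.8  -7.84 -0.38]
```

View pics/e.png

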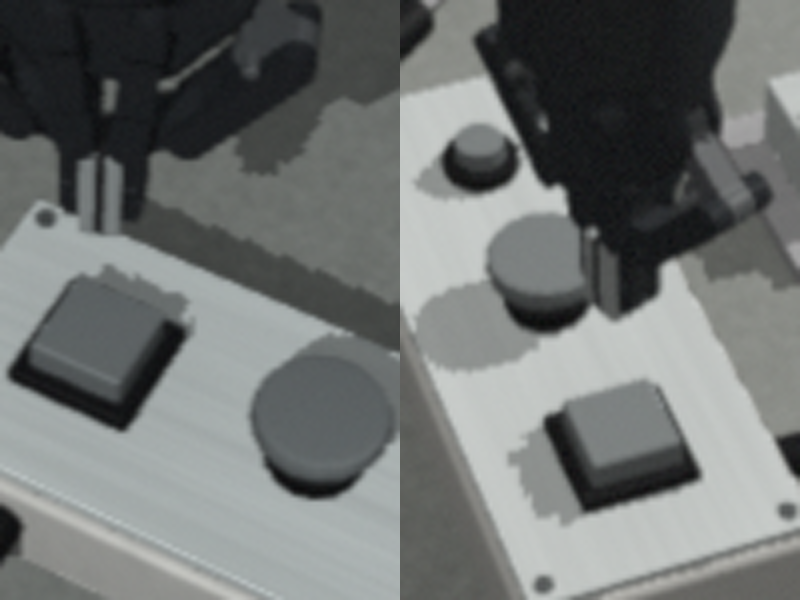

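The tip is at scene (320,214) and side (315,214), centred over the square key and again roughly 25–30 mm above the reported TCP. I'll descend slowly.

>>> move_arm --pt "1 0 0 1 0 0 0" --pt "1 0 0 1 0 0 0" --pt "1 0 0 0 0 0 0" --pt "1 0 0 0 0 0 0"

```text
t: 3.15
position: [0.5431, 0.0491, 0.0743]
ee_rot: [-0.0, 0.98, 0.199, -0.001]
contact_force: [0.2, 0.2, -0.8]
width: -0.0002
```

>>> move_arm --pt "1 0 0 0.5 0 0 0" --pt "1 0 0 0.5 0 0 0" --pt "1 0 0 0 0 0 0" --pt "1 0 0 0 0 0 0"

```text
t: 3.48
position: [0.5436, 0.0493, 0.0648]
ee_rot: [-0.0, 0.98, 0.199, -0.0]
contact_force: [-0.2, 0.2, 0.2]
width: 0.0001
```

>>> move_arm --pt "1 0 0 0.5 0 0 0" --pt "1 0 0 0 0 0 0" --pt "1 0 0 0 0 0 0"

```text
t: 3.73
position: [0.5437, 0.0492, 0.0599]
ee_rot: [-0.0, 0.98, 0.199, -0.0]
contact_force: [0.7, -0.7, 1.0]
width: -0.0002
```

No contact at reported z 0.060, which confirms the offset.

>>> move_arm --pt "1 0 0 0.5 0 0 0" --pt "1 0 0 0.5 0 0 0" --pt "1 0 0 0 0 0 0" --pt "1 0 0 0 0 0 0"

```text
t: 4.07
position: [0.5435, 0.0492, 0.0497]
ee_rot: [-0.0, 0.98, 0.199, -0.001]
contact_force: [-0.0, 0.1, -0.1]
width: -0.0003
```

>>> move_arm --pt "1 0 0 0.4 0 0 0" --pt "1 0 0 0 0 0 0" --pt "1 0 0 0 0 0 0"

```text
t: 4.32
position: [0.5438, 0.0492, 0.046]
ee_rot: [-0.0, 0.98, 0.199, -0.0]
contact_force: [-0.4, 0.8, 0.2]
width: -0.0004
```

>>> move_arm --pt "1 0 0 0.4 0 0 0" --pt "1 0 0 0 0 0 0" --pt "1 0 0 0 0 0 0"

```text
t: 4.57
position: [0.5437, 0.0492, 0.042]
ee_rot: [-0.0, 0.98, 0.199, -0.0]
contact_force: [0.0, -0.2, -0.9]
width: 0.0
```

```bash
python3 look.py pics/f.png; python3 chk.py
```

```text
scene 319.2717815651119 248.91727743256956
side 317.0966056873279 251.4580452741221
4.6667 [0.54394753 0.04925655 0.04218429] [-0.11110793 -0.81930108  0.32763661] tilt [-1.95923573e-05 -7.19410026e-06 -1.00000000e+00]
sq [-0.14  0.08 -4.78]
mu [ 2.86 -7.77 -5.78]
```

View pics/f.png

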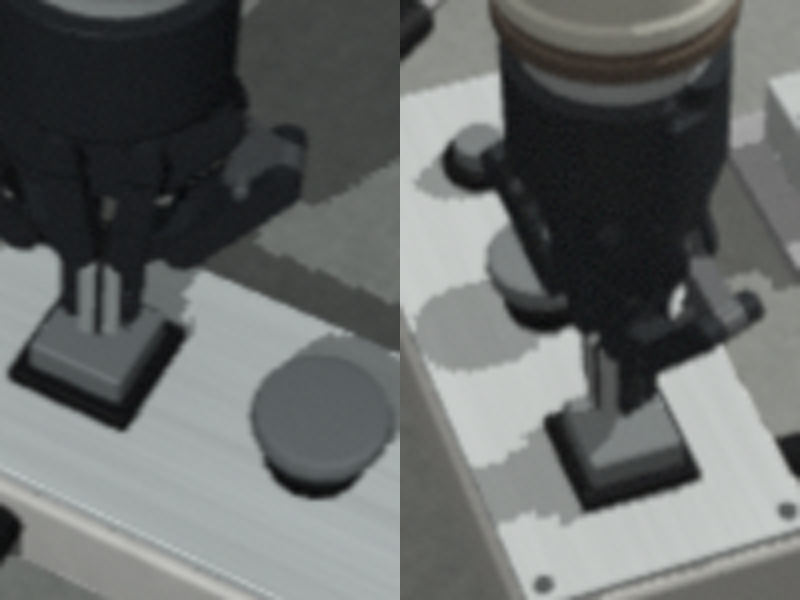

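The fingers are a few millimetres above the middle of the square cap, and the knuckles are clear of the mushroom. I'll continue in 3 mm steps.

>>> move_arm --pt "1 0 0 0.3 0 0 0" --pt "1 0 0 0 0 0 0" --pt "1 0 0 0 0 0 0"

```text
t: 4.92
position: [0.5438, 0.0492, 0.039]
ee_rot: [-0.0, 0.98, 0.199, -0.0]
contact_force: [-0.1, 0.1, 0.8]
width: 0.0004
```

>>> move_arm --pt "1 0 0 0.3 0 0 0" --pt "1 0 0 0 0 0 0" --pt "1 0 0 0 0 0 0"

```text
t: 5.17
position: [0.5438, 0.0493, 0.036]
ee_rot: [-0.0, 0.98, 0.199, -0.0]
contact_force: [-0.0, -0.6, -0.5]
width: -0.0002
```

>>> move_arm --pt "1 0 0 0.3 0 0 0" --pt "1 0 0 0 0 0 0" --pt "1 0 0 0 0 0 0"

```text
t: 5.42
position: [0.5442, 0.0493, 0.0332]
ee_rot: [0.0, 0.98, 0.199, 0.0]
contact_force: [-0.2, -0.1, 1.9]
width: 0.0007
```

>>> move_arm --pt "1 0 0 0.2 0 0 0" --pt "1 0 0 0 0 0 0" --pt "1 0 0 0 0 0 0"

```text
t: 5.67
position: [0.5442, 0.0493, 0.0313]
ee_rot: [0.0, 0.98, 0.199, 0.0]
contact_force: [0.1, 0.5, 2.4]
width: 0.0001
```

>>> move_arm --pt "1 0 0 0.3 0 0 0" --pt "1 0 0 0 0 0 0" --pt "1 0 0 0 0 0 0"

```text
t: 5.92
position: [0.5443, 0.0493, 0.0283]
ee_rot: [0.0, 0.98, 0.199, 0.0]
contact_force: [0.6, 0.2, 3.9]
width: -0.0003
```

>>> move_arm --pt "1 0 0 0.2 0 0 0" --pt "1 0 0 0 0 0 0" --pt "1 0 0 0 0 0 0"

```text
t: 6.17
position: [0.5443, 0.0493, 0.0264]
ee_rot: [0.0, 0.98, 0.199, 0.0]
contact_force: [-0.0, 0.2, 4.8]
width: -0.0003
```

>>> move_arm --pt "1 0 0 0.2 0 0 0" --pt "1 0 0 0 0 0 0" --pt "1 0 0 0 0 0 0"

```text
t: 6.42
position: [0.5444, 0.0493, 0.026]
ee_rot: [0.001, 0.98, 0.199, 0.0]
contact_force: [-5.0, -1.7, 20.9]
width: -0.0002
```

The key is bottomed: about 0.5 N/mm of spring travel, then a jump to 21 N. Now I'll lift clear, pause and cross to above the mushroom.

>>> move_arm --pt "1 0 0 -1 0 0 0" --pt "1 0 0 -2 0 0 0" --pt "1 0 0 -2 0 0 0" --pt "1 0 0 0 0 0 0" --pt "1 0 0 0 0 0 0" --pt "1 1.0 -2.6 0 0 0 0" --pt "1 1.0 -2.6 0 0 0 0" --pt "1 0.9 -2.6 0 0 0 0" --pt "1 0 0 0 0 0 0" --pt "1 0 0 0 0 0 0"

```text
t: 7.25
position: [0.5386, 0.1345, 0.073]
ee_rot: [-0.001, 0.98, 0.201, -0.001]
contact_force: [0.2, -0.4, -0.9]
width: 0.0001
```

```bash
python3 look.py pics/g.png; python3 chk.py
```

```text
scene 373.51738528453933 259.57424601613474
side 298.38399730704924 201.59518913865674
7.35 [0.53933347 0.13129635 0.07295283] [ 1.62547313 -0.31973779  0.17263731] tilt [-0.00218118 -0.00121906 -0.99999688]
sq [-2.92  7.81 -1.7 ]
mu [ 0.08 -0.04 -2.7 ]
```

View pics/g.png

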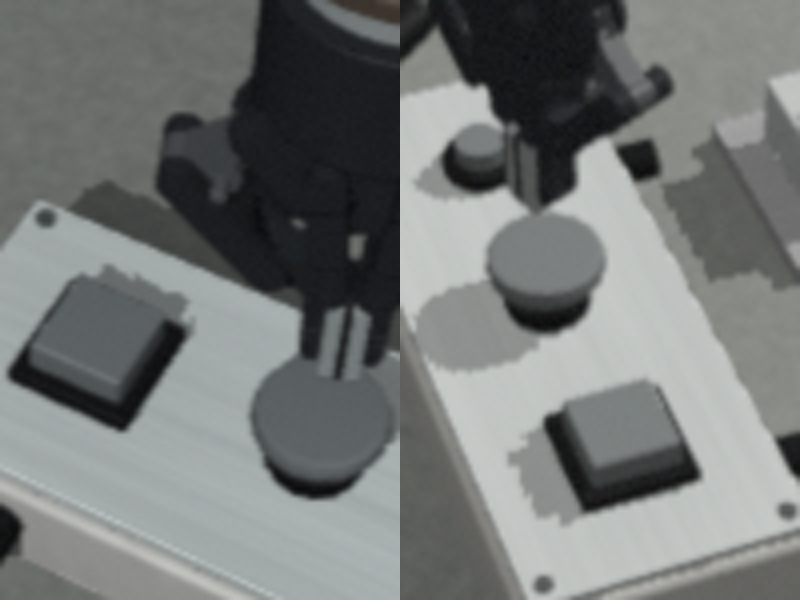

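The square key is back up and the fingers are over the mushroom head. I expect contact near reported z 0.043 and bottoming near 0.036.

>>> move_arm --pt "1 0 0 1 0 0 0" --pt "1 0 0 1 0 0 0" --pt "1 0 0 0.5 0 0 0" --pt "1 0 0 0 0 0 0" --pt "1 0 0 0 0 0 0"

```text
t: 7.77
position: [0.5396, 0.1318, 0.0483]
ee_rot: [-0.0, 0.98, 0.199, -0.001]
contact_force: [0.7, -0.2, -0.9]
width: 0.0
```

>>> move_arm --pt "1 0 0 0.3 0 0 0" --pt "1 0 0 0.3 0 0 0" --pt "1 0 0 0 0 0 0" --pt "1 0 0 0 0 0 0"

```text
t: 8.1
position: [0.5405, 0.1324, 0.0434]
ee_rot: [0.0, 0.98, 0.199, 0.0]
contact_force: [0.9, 0.2, 0.4]
width: 0.0002
```

>>> move_arm --pt "1 0 0 0.3 0 0 0" --pt "1 0 0 0 0 0 0" --pt "1 0 0 0 0 0 0"

```text
t: 8.35
position: [0.5406, 0.1325, 0.0405]
ee_rot: [0.0, 0.98, 0.199, 0.0]
contact_force: [0.6, -1.3, 1.3]
width: 0.0003
```

>>> move_arm --pt "1 0 0 0.3 0 0 0" --pt "1 0 0 0 0 0 0" --pt "1 0 0 0 0 0 0"

```text
t: 8.6
position: [0.5406, 0.1325, 0.0374]
ee_rot: [-0.0, 0.98, 0.199, 0.0]
contact_force: [1.5, -0.5, 4.2]
width: 0.0003
```

>>> move_arm --pt "1 0 0 0.2 0 0 0" --pt "1 0 0 0 0 0 0" --pt "1 0 0 0 0 0 0"

```text
t: 8.85
position: [0.5408, 0.1325, 0.0362]
ee_rot: [0.0, 0.98, 0.199, 0.001]
contact_force: [-1.3, -1.0, 12.0]
width: 0.0001
```

>>> move_arm --pt "1 0 0 0.1 0 0 0" --pt "1 0 0 0 0 0 0" --pt "1 0 0 0 0 0 0"

```text
t: 9.1
position: [0.5408, 0.1325, 0.0361]
ee_rot: [0.001, 0.98, 0.199, 0.001]
contact_force: [-3.7, -1.8, 19.1]
width: -0.0002
```

The mushroom is bottomed at 0.036, as predicted (19 N). Lifting away.

>>> move_arm --pt "1 0 0 -1 0 0 0" --pt "1 0 0 -2 0 0 0" --pt "1 0 0 -3 0 0 0" --pt "1 0 0 -3 0 0 0" --pt "1 0 0 -2 0 0 0" --pt "1 0 0 0 0 0 0" --pt "1 0 0 0 0 0 0" --pt "1 0 0 0 0 0 0"

```text
t: 9.77
position: [0.5393, 0.1318, 0.1432]
ee_rot: [0.0, 0.98, 0.199, -0.001]
contact_force: [0.6, -0.4, 0.1]
width: 0.0002
```

```bash
python3 look.py pics/h.png; python3 chk.py
```

```text
scene 379.6940945729811 227.9934406444339
side 296.53399303264155 168.57264052222786
9.8667 [0.53894495 0.13186674 0.14259163] [ 0.09368284 -0.00422694 -0.04494901] tilt [-2.90733260e-03 -5.62301615e-04 -9.99995616e-01]
sq [-2.88  7.88  5.26]
mu [0.11 0.03 4.26]
```

View pics/h.png

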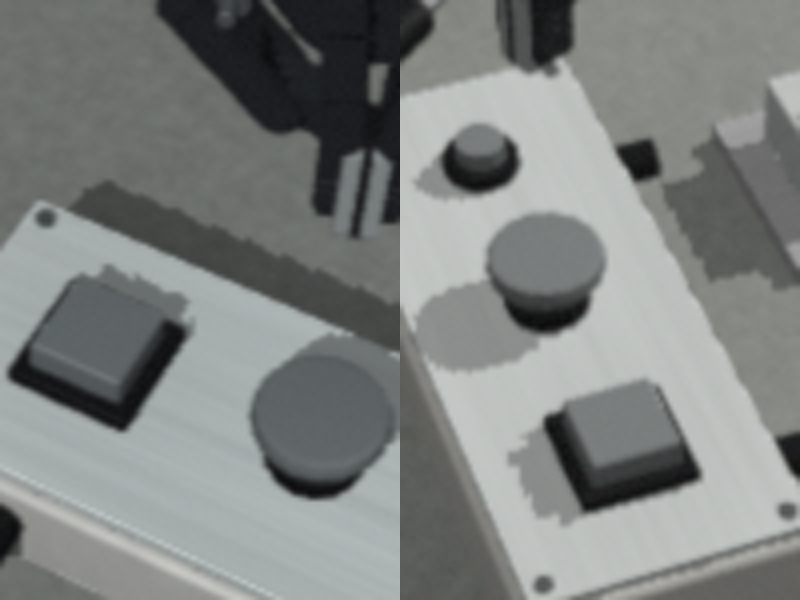

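All three keys are up, in the same pixels as before pressing, and the arm is clear.

```bash
python3 -c "
from station import env;print(env.hand_in())"
```

```text
the job is handed in; nothing more can be done
None
```

I pressed the square key fully in and let it come back up, then did the same with the mushroom button, using shut fingers. The job was handed in at about 9.9 s.

- **Presses:** Each key gave about its sprung force over its travel, then hit a stop. The square key stopped at 21 N and the mushroom at 19 N.
- **Last checks:** The final pictures show all three keys up in the same place as before pressing. The fingers were well clear, with about 0 N on the tool. The small round key was never approached.
- **Disagreement:** The fingertips were higher than the reported TCP, by about 30 mm in the pictures and 37 mm at contact. I therefore found the key tops by force rather than by the reported z. The square key's stop predicted the mushroom's correctly (0.036 m reported). The x and y readings agreed with the cameras to within about 2 mm.

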